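# Twist a water-filter cartridge home to its lock marks

## Robot

A 6-joint arm with a two-finger parallel gripper is mounted at the origin on the work surface. World frame = base frame: x ahead of the robot, y to its left, z up, the work surface at z = 0. Lengths are in mm, angles in degrees, forces in N, time in s.
With the tool pointing down it reaches from about 350 to 850 mm from the base axis. Payload 8.1 kg.
Tool frame: the origin (TCP) lies midway between the tips of the shut fingers; the grasp point (between the pads) lies 19 mm behind it; z points along the fingers, y is the direction in which the jaws open and shut (so a half turn about z gives the same grasp; the last joint's range is limited). The gripper opens to 85 mm and grips with 20 to 120 N. Pads are 22 mm wide; open, the fingers measure 114 mm over their backs; the gripper's body (76 mm by 85 mm) begins 54 mm behind the grasp point. The pads swing forward as they close: fully open they stand 13 mm farther back than shut.
Start: joints at [64.779, 7.471, 85.268, -0, 87.261, -4.893], TCP at [208.421, 562.642, 231.292] pointing down, gripper open.
Joint ranges: [-169.43, 169.43], [-51.17, 129.36], [1.28, 143.12], [-76.62, 256.62], [0, 156.53], [-152.29, 152.29]. Speed limits (degrees/s): [136.94, 136.94, 159.86, 180, 180, 180].

## Interface

Orientations are given as [roll, pitch, yaw] about the fixed x, y, z axes, in that order (R = Rz(yaw) Ry(pitch) Rx(roll)).
In Python, from bench import telemetry, snapshot, camera_params, job gives the robot as it stands. The module is installed in compiled form; this text tells all that it offers.
- The arm moves only by the shell command python3 -m jog 'ROWS' [FORCE]. ROWS is JSON, a list that holds one entry, the list of rows, each a list of 7 numbers: the shift along the tool's x, y, z in units of 50 mm (1.0 is 50 mm), then the turn, a rotation vector about the tool's x, y, z in units of 2 pi rad (1.0 is 2 pi rad), then the opening, from 0 (shut) to 1 (fully open). In form: [[[dx, dy, dz, rx, ry, rz, claw], ...]]. A call has 1 to 12 rows; each row shifts and turns the commanded pose from where the row before left it, along the tool's axes as they then stand; what a row does not reach is not made up. A row lasts 1/8 s, in which the tool goes at most 62.5 mm and 10.7 degrees, less where a joint would pass 70% of its speed; a pose out of reach is approached as far as the arm can. A call with a number of a shift or a turn outside -1 to 1 is refused whole. A call with a gripper value outside its range is refused whole. The fingers move at their own pace and stop on an object; FORCE is the grip in N (left out, the last holds). Time passes only in rows, so rows that do not move let the fingers close. It gives the time, the measured TCP pose, the force and the opening at its end, in the units of the state.
- telemetry.sense(): the state, without advancing time (a new reading comes with each control period).
- snapshot(name): name is "scene" or "top" or "wrist"; returns (picture, depth): 384x512x3 uint8, red, green, blue; 384x512 float32, mm along the optical axis (not along the pixel's ray), 0 where there is no reading.
- camera_params(name): a dict with "K" (3x3 intrinsics, pixels), "extrinsics" (4x4, takes a point from camera to world coordinates). Camera axes: x right, y down, z forward; pixel columns grow to the right and rows downward; lengths in mm; the calibration is good to about 2 mm. A picture is of the moment at which its call begins: read the wrist's pose just before it. camera_params takes no time and is no camera call; for the wrist camera it gives the pose at the moment of the call.
- job.hand_in(): hands the job in, once; it reports no verdict.
The state is a dict: "time": time; "joint_pos": joint angles; "qd": joint speeds; "joint_efforts": joint torques, N m; "tool_pos": TCP position; "tcp_rot": TCP orientation; "ft_force": force on the tool from outside, world axes, zero at the start; "wrist_torque": the same for the moment, N m; "finger_gap": finger opening in mm.
Only numpy, scipy, OpenCV 4.12 (cv2) and the standard library are available. Lean on these libraries where they do the work, as an engineer would, in place of code of your own. Each camera call takes 0.05 s, during which the arm holds its last target. There are 200 camera calls.

## Task

Fit the loose cartridge into the empty socket of the twin water filter: put it in upright, spigot down, and turn it clockwise until the seal takes up and its blue handle lies in line with the two red lock marks on the socket's rim, like the cartridge beside it, then stop there and let go. Do not push the other things on the counter about.

Things in the scene. Friction and masses are not known exactly. Their poses are not given: they have to be found in the camera images.
- cart_center (a point): centre of the loose filter cartridge, 180 mm long, white with blue bar handle; starts lying on its side. Its x axis runs from the spigot end (-90 mm) to the handle end (+90 mm), 31 mm above the counter as it lies; y runs along the bar handle (level as it lies). Mass about 0.34 kg, centre of mass near this point. Cartridge and socket are the same after half a turn.
- cart: the same cartridge; origin on its underside half-way along as it lies. White body 62 mm in diameter, from 30 to 104 mm from the spigot end
- cart_cap (a point): on the cartridge's axis, 35 mm from its centre towards the handle: middle of its white eight-sided cap, 62 mm across flats (side flats upright as it lies) and 42 mm long (104 to 146 mm from the spigot end); axes as the cartridge's centre
- cart_bar (a point): on the cartridge's axis, 78 mm from its centre: in the blue bar handle, which is 56 mm long along y, 14 mm thick along z and 34 mm high (146 to 180 mm from the spigot end); upright, this point is 22 mm above the cap and 12 mm below the handle's top; axes as the cartridge's centre
- cart_base (a point): centre of the flat end of the grey spigot, 90 mm from the cartridge's centre. Spigot 45 mm in diameter, 30 mm long; the cartridge stands steadily on its end. Two round thread pins, 9 mm thick, stick out in line with the bar handle (+y and -y), their axis 12 mm from this end, tips 31 mm from the cartridge's axis; axes as the cartridge's centre
- port (a point): empty socket: centre of the black rubber seal at its bottom, 30 mm above the counter, where the spigot's end first rests; z up, x and y as the filter's. White collar, rim 62 mm above the counter, 67 mm inside and 84 mm outside diameter. Two red lock marks (rim and outer wall) lie at +x and -x; two black entry dots lie 80 degrees anticlockwise (seen from above) of them
- seal (a joint): travel of the spring-loaded seal: 0 free, negative pressed down, -7 mm at most. It pushes back with 5 N at first and 1.5 N more per mm. At the lock marks it is pressed 4.3 mm down and the turn takes 0.1 to 0.4 N m, against almost nothing before the ribs bite
- filter: white base of the twin water filter, fixed, 130 mm (x) by 210 mm (y), 22 mm high; origin at the centre of its underside, z up. Empty socket at y = -57.5 mm, fitted neighbour cartridge at y = +57.5 mm. A steel gooseneck spout, 14 mm thick and 257 mm high, rises at x = 50, y = 88 mm and bends over to x = 150 mm
- thread (a point): the empty socket's mouth, on its axis at rim height, axes as the filter's. Handle over the entry dots (15 degrees clockwise to 45 anticlockwise of them) the spigot drops in with 2 mm play all round. Turned clockwise, the pins go under sloping ribs and from about 40 degrees on draw it down 1.1 mm per 10 degrees. End stop 20 degrees past the lock marks. It stays as let go
- neighbour (a point): the cartridge already fitted in the other socket, of the same size and fixed: this point is on its axis 110 mm above the counter; its handle's top is 206 mm above the counter; axes as the filter's
- jar: empty glass jar standing upright, 68 mm in diameter, 105 mm high, with a 58 mm mouth; origin at the centre of its underside; bystander
- scraper: green plastic scraper lying flat, 100 mm (x) by 65 mm (y), 16 mm thick at its grip; origin at the centre of its underside; bystander
- griddle: black cast-iron round griddle, 240 mm in diameter, 22 mm high, with two ears that reach 156 mm from its centre along +x and -x; origin at the centre of its underside; bystander
- turner: stainless steel turner with black handle, lying along its x axis from -133 to +133 mm, blade 72 mm wide at +x, 20 mm high; origin on its underside; bystander
- tin: tin can with yellow band, 72 mm in diameter, 85 mm high; origin at the centre of its underside; bystander
- sauce: amber sauce bottle with red cap, 56 mm in diameter, 190 mm high; origin at the centre of its underside; bystander

How it is judged:
By the outcome, as a careful person would: the job done as asked, in the order asked, and still so for the second after the job is handed in, with the robot touching nothing.
It also fails if it takes over 64 s, if anything falls off the work surface, if the arm or the gripper's body presses on something with over 40 N, if the wrist force passes 120 N, or if a joint passes its speed limit or range.

## Working session

There is one attempt and no reset: what is moved stays moved. The work goes in short steps, Python scripts to look and compute and a shell command to move; the robot and the scene stay as the last step left them, time stands still between calls to the robot, and variables do not carry over. Pictures are saved under pics/ and viewed, about 8 in all and at most 12, crops included, and the job is handed in when it is done.

```bash
mkdir -p pics; cat > h.py <<'E'
import numpy as np,cv2
from bench import telemetry,snapshot,camera_params
from scipy.spatial.transform import Rotation as R
def snap(n,f):
    P=camera_params(n); im,d=snapshot(n)
    cv2.imwrite('pics/'+f+'.png',im[:,:,::-1]); np.savez('pics/'+f,im=im,d=d,K=P['K'],E=P['extrinsics'])
def pts(f):
    z=np.load('pics/'+f+'.npz'); d=z['d']; v,u=np.indices(d.shape); K=z['K']
    c=np.stack([(u-K[0,2])/K[0,0]*d,(v-K[1,2])/K[1,1]*d,d],-1)
    return z['im'],c@z['E'][:3,:3].T+z['E'][:3,3],d>0
E
python3 - <<'E'
from h import *
print(telemetry.sense())
snap('top','top1');snap('scene','sc1')
a=cv2.imread('pics/top1.png');b=cv2.imread('pics/sc1.png')
cv2.imwrite('pics/top1b.png',cv2.resize(a,(800,600)))
for n in('top','scene','wrist'):print(n,camera_params(n))
E
```

```text
{'time': 0.0, 'joint_pos': array([ 6.47777396e+01,  7.51650943e+00,  8.53308309e+01,  1.26625540e-04,
        8.72610413e+01, -4.89298319e+00]), 'qd': array([ 0.01711043,  0.00220219, -0.01071297,  0.00871796, -0.0145208 ,
       -0.07658252]), 'joint_efforts': array([-3.34514072e-03, -5.69383335e+01, -5.00571477e+01, -4.63594879e-04,
        1.43153826e-02,  1.65097696e-07]), 'tool_pos': array([208.18696851, 562.12682303, 230.21495193]), 'tcp_rot': array([-1.79892024e+02, -9.37040583e-03,  1.59670708e+02]), 'ft_force': array([ 0.23075727,  0.58066348, -0.11996779]), 'wrist_torque': array([-0.03898883, -0.02264275, -0.03657556]), 'finger_gap': 85.2844606178898}
top {'K': array([[434.74665776,   0.        , 252.88087854],
       [  0.        , 434.74665776, 188.28166215],
       [  0.        ,   0.        ,   1.        ]]), 'extrinsics': array([[ 2.57996705e-02, -9.98025228e-01,  5.72714733e-02,
         5.21117262e+02],
       [-9.99661228e-01, -2.55602224e-02,  4.90966087e-03,
        -1.59209442e+01],
       [-3.43609382e-03, -5.73787389e-02, -9.98346570e-01,
         1.13755407e+0
[... 436 characters left out ...]
+00],
       [ 1.35431072e-02, -6.92711263e-01, -7.21087852e-01,
         9.42693642e+02],
       [ 0.00000000e+00,  0.00000000e+00,  0.00000000e+00,
         1.00000000e+00]])}
wrist {'K': array([[338.53432601,   0.        , 256.67261443],
       [  0.        , 338.53432601, 190.18679312],
       [  0.        ,   0.        ,   1.        ]]), 'extrinsics': array([[ 3.46824800e-01,  8.99829452e-01,  2.64612011e-01,
         1.39968556e+02],
       [ 9.37927072e-01, -3.32038389e-01, -1.00216342e-01,
         5.87849516e+02],
       [-2.31627038e-03,  2.82944281e-01, -9.59133551e-01,
         3.71905706e+02],
       [ 0.00000000e+00,  0.00000000e+00,  0.00000000e+00,
         1.00000000e+00]])}
```

View pics/top1b.png

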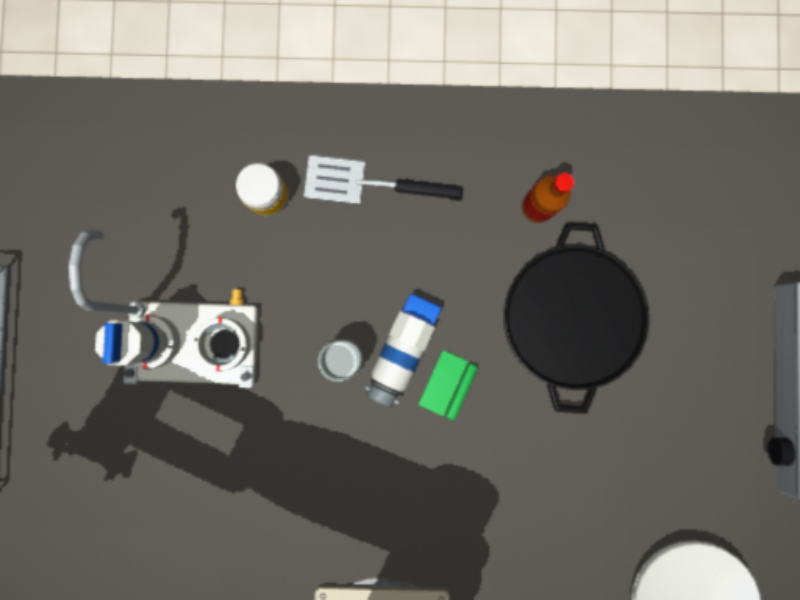

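View pics/sc1.png

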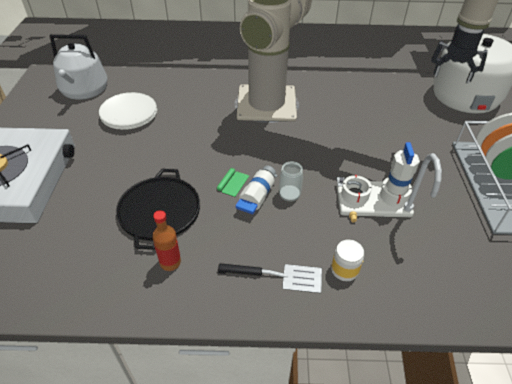

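The top view has +x up and +y left. In the 800 px picture the cartridge lies with its spigot at about (383,398) and its blue handle at about (422,305). The socket is at (224,344), with its red marks above and below it. The jar is at (340,360) and the scraper at (448,385).

```bash
python3 - <<'E'
from h import *
im,p,ok=pts('top1'); I=im.astype(int)
def reg(u0,u1,v0,v1):
    m=np.zeros(ok.shape,bool); m[int(v0*.64):int(v1*.64),int(u0*.64):int(u1*.64)]=1; return m&ok
# cartridge: points above table in polygon
poly=np.array([[362,398],[402,288],[448,300],[408,345],[424,345],[404,410],[372,410]])*.64
m=np.zeros(ok.shape,np.uint8); cv2.fillPoly(m,[np.array([[362,400],[400,285],[446,298],[440,335],[404,410],[370,408]],np.float32).__mul__(.64).astype(np.int32)],1)
m=(m>0)&ok&(p[...,2]>12)
q=p[m]; print('cart',len(q),q.min(0),q.max(0))
w=m&(I.min(-1)>140)&(p[...,2]>40); b=m&(I[...,2]>I[...,0]+60)
for n,k in(('white',w),('blue',b)):
    s=p[k];print(n,len(s),s.mean(0),s.min(0),s.max(0))
hb=reg(398,450,285,330)&b; s=p[hb]; print('bar',s.mean(0),np.percentile(s[:,2],[5,50,95]))
top=q[q[:,2]>50];c=top[:,:2].mean(0);U,S,V=np.linalg.svd(top[:,:2]-c);print('axis',c,V[0],np.degrees(np.arctan2(V[0,1],V[0,0])))
t=(q[:,:2]-c)@V[0]; n_=(q[:,:2]-c)@V[1]; print('extent',t.min(),t.max(),n_.min(),n_.max())
# filter base
f=reg(100,262,290,395)&(abs(p[...,2]-22)<4)&(I.min(-1)>90)
s=p[f][:,:2].astype(np.float32);print('base',len(s),cv2.minAreaRect(s))
# rim
r=reg(185,262,300,392)&(abs(p[...,2]-62)<4); s=p[r]; print('rim',len(s),s.mean(0),s.min(0),s.max(0),cv2.minEnclosingCircle(s[:,:2].astype(np.float32)))
red=(I[...,0]>I[...,1]+60)&reg(90,262,290,395); 
for r_ in p[red]: print(np.round(r_,0),end=' ')
for n,a in(('jar',(315,365,335,385)),('scr',(415,480,345,420)),('tin',(230,290,160,215)),('turner',(300,465,150,205))):
    s=p[reg(*a)&(p[...,2]>6)];print('\n',n,s.min(0),s.max(0))
nb=reg(90,130,315,370)&(p[...,2]>195);s=p[nb];print('nb',s.mean(0),s.min(0),s.max(0))
E
```

```text
cart 1650 [404.24856272 -82.41080398  29.96970536] [585.61388146  33.2572569   67.69502296]
white 914 [492.92514318 -22.54535669  57.10988184] [414.65238211 -72.40108111  40.1828264 ] [554.51784482  30.41307953  67.69502296]
blue 457 [528.67568051 -38.44788559  46.78374163] [464.93300428 -82.41080398  32.15618001] [585.61388146   9.20231148  67.61790083]
bar [561.93712899 -52.85171624  38.58202896] [35.34548146 38.52129903 41.93843803]
axis [485.21633633 -19.39852597] [-0.92053757  0.39065405] 157.00479769555253
extent -98.95845824903056 80.8056836648752 -31.170550484804156 31.335883212498846
base 1897 ((496.0762939453125, 324.44110107421875), (209.59861755371094, 132.06239318847656), 89.36978149414062)
rim 324 [496.66614112 266.93414682  62.17080461] [455.34582935 225.83743012  58.0774408 ] [539.25467332 308.27760108  65.98764094] ((497.28741455078125, 267.19415283203125), 42.00355529785156)
[539. 380.  67.] [536. 380.  65.] [540. 281.  21.] [539. 269.  58.] [539. 265.  61.] [534. 381.  64.] [537. 267.  66.] [537. 264.  66.] [534. 268.  60.] [534. 265.  63.] [532. 266.  67.] [532. 265.  60.] [464. 385.  57.] [464. 383.  55.] [462. 386.  62.] [462. 382.  65.] [462. 380.  64.] [460. 382.  66.] [460. 380.  63.] [463. 269.  65.] [463. 266.  66.] [463. 266.  58.] [457. 382.  65.] [457. 380.  63.] [460. 269.  64.] [460. 267.  63.] [458. 267.  69.] [458. 266.  65.] [456. 266.  66.] 
 jar [444.30030923  41.53901474   6.00312908] [513.45348714 107.77121414 109.99149081]

 scr [ 385.44508965 -145.68125852    6.01466054] [505.40943037 -42.57762932  60.99485553]

 tin [712.13761256 175.38140134   6.38502699] [805.25079812 246.14433444  91.61941175]

 turner [ 739.78463687 -115.84594897    6.00035789] [829.34150487 148.4821758   26.82003483]
nb [497.3948867  380.11220342 204.25746299] [470.61851434 374.12558004 195.24744818] [524.51826459 388.89754728 210.10682935]
```

The cartridge's axis yaw is -23°, its centre is about (494,-23) and its cap about (526,-37). The socket is at (497,267), and its rim comes out at radius 42 and z 62, as given. My plan:
1. Grasp the cap with the tool tilted 30°.
2. Stand the cartridge in free space near (620,-60).
3. Regrasp the bar from above, then insert and turn.

```bash
A="[-0.614,-0.504,0,0,0,0,1]"; python3 -m jog '[[[-0.614,-0.504,0,0,0,0,1],[-0.614,-0.504,0,0,0,0,1],[-0.614,-0.504,0,0,0,0,1],[-0.614,-0.504,0,0,0,0,1],[-0.614,-0.504,0,0,0,0,1],[-0.614,-0.504,0,0,0,0,1],[-0.614,-0.504,0,0,0,0,1],[-0.614,-0.504,0,0,0,0,1],[-0.614,-0.504,0,0,0,0,1],[-0.614,-0.504,0,0,0,0,1],[-0.614,-0.504,0,0,0,0,1],[-0.614,-0.504,0,0,0,0,1]]]' && python3 -m jog '[[[-0.614,-0.504,0,0,0,0,1],[-0.614,-0.504,0,0,0,0,1],[-0.614,-0.504,0,0,0,0,1],[-0.614,-0.504,0,0,0,0,1],[-0.614,-0.504,0,0,0,0,1],[-0.614,-0.504,0,0,0,0,1],[0,0,0.6,0,0,0.0075,1],[0,0,0.6,0,0.0278,0,1],[0,0,0,0,0.0278,0,1],[0,0,0,0,0.0278,0,1],[0,0,0,0,0,0,1]]]'
python3 - <<'E'
from h import *
s=telemetry.sense();print(s['time'],s['joint_pos'].round(1))
Rm=R.from_euler('xyz',s['tcp_rot'],degrees=True).as_matrix();print(Rm.round(3))
xc=np.array([.9205,-.3907,0]);cap=np.array([526,-36.6,33]);tz=Rm[:,2]
print('d tool units',(Rm.T@(cap+26*tz-s['tool_pos']))/50)
snap('wrist','w1')
E
```

```text
time: 1.6
tool_pos: [449.1, 149.8, 230.9]
tcp_rot: [-180.0, -0.0, 159.7]
ft_force: [0.3, 0.5, -0.5]
finger_gap: 85.1
time: 2.98
tool_pos: [567.3, -55.1, 163.3]
tcp_rot: [-179.8, -30.9, 156.8]
ft_force: [-0.2, -0.1, -0.8]
finger_gap: 85.0
2.975 [-13.7  34.9  63.8   5.  111.8 -80. ]
[[-0.789  0.392 -0.473]
 [ 0.338  0.92   0.199]
 [ 0.513 -0.002 -0.858]]
d tool units [-0.5607342   0.02205845  3.22063057]
```

View pics/w1.png

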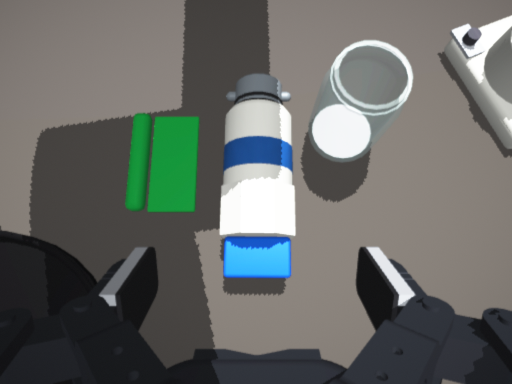

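The wrist view shows the cartridge centred at column 258 and the jaws square to it. The scraper's near right corner at (198,212) is close to where the left finger will go, so I'll check that clearance.

```bash
python3 - <<'E'
from h import *
im,p,ok=pts('w1'); c=np.array([493.6,-22.9]);x=np.array([.9205,-.3907]);y=np.array([.3907,.9205])
def f(v,u):
    q=p[v,u];print((u,v),im[v,u],'axial',((q[:2]-c)@x).round(1),'lat',((q[:2]-c)@y).round(1),'z',q[2].round(1))
for v,u in((209,196),(209,150),(120,196),(209,132),(210,258),(190,258),(230,258),(210,224),(210,292),(236,258),(274,258),(258,230),(258,285),(85,258),(150,320),(157,340)):f(v,u)
E
```

```text
(196, 209) [71 71 66] axial 26.6 lat -60.2 z -1.2
(150, 209) [ 22 150  59] axial 27.3 lat -103.7 z 2.7
(196, 120) [ 21 148  56] axial -65.0 lat -63.2 z 4.3
(132, 209) [ 20 120  48] axial 28.9 lat -117.7 z 11.2
(258, 210) [255 255 255] axial 39.8 lat -0.1 z 61.1
(258, 190) [255 255 255] axial 23.5 lat -0.1 z 60.4
(258, 230) [255 255 255] axial 55.9 lat -0.1 z 63.6
(224, 210) [252 252 251] axial 36.7 lat -28.3 z 45.2
(292, 210) [254 254 253] axial 36.6 lat 28.2 z 44.5
(258, 236) [ 89 104 142] axial 57.1 lat -0.1 z 35.6
(258, 274) [ 45 169 255] axial 88.2 lat -0.2 z 37.0
(230, 258) [ 60 191 255] axial 75.4 lat -23.2 z 37.3
(285, 258) [ 69 197 255] axial 75.4 lat 22.2 z 36.4
(258, 85) [110 118 126] axial -75.5 lat 0.2 z 52.1
(320, 150) [100 105 105] axial -28.3 lat 60.1 z 13.8
(340, 157) [221 228 230] axial -19.5 lat 77.8 z 18.4
```

Clearances are fine with the opening cut to 0.9. Descend and grip.

```bash
python3 -m jog '[[[-0.28,0.01,0.2,0,0,0,0.9],[-0.28,0.01,0.2,0,0,0,0.9],[0,0,0.7,0,0,0,0.9],[0,0,0.7,0,0,0,0.9],[0,0,0.7,0,0,0,0.9],[0,0,0.45,0,0,0,0.9],[0,0,0.25,0,0,0,0.9],[0,0,0,0,0,0,0.9],[0,0,0,0,0,0,0.5],[0,0,0,0,0,0,0.5],[0,0,0,0,0,0,0.5],[0,0,0,0,0,0,0.5]]]' 80; python3 - <<'E'
from h import *
s=telemetry.sense();print(s['joint_pos'].round(1));snap('wrist','w2')
E
```

```text
time: 4.53
tool_pos: [520.1, -32.6, 20.5]
tcp_rot: [180.0, -29.8, 157.0]
ft_force: [2.5, -1.2, 6.5]
finger_gap: 60.7
[-12.8  35.2  78.9   5.1  95.2 -80.7]
```

View pics/w2.png

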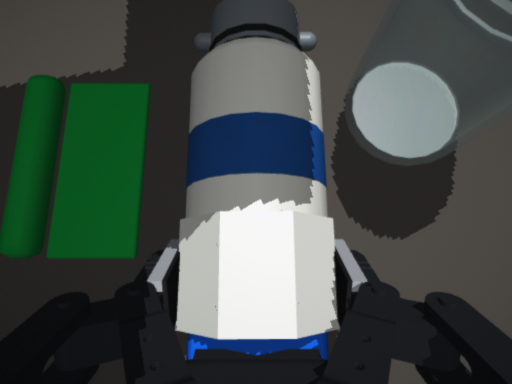

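The grasp is about 10 mm shallow because some motion was lost to the speed cap. Reseat it deeper.

```bash
python3 -m jog '[[[0,0,0,0,0,0,0.9],[0,0,0,0,0,0,0.9],[0,0,0,0,0,0,0.9],[0,0,0.1,0,0,0,0.9],[0,0,0.1,0,0,0,0.9],[0,0,0,0,0,0,0.5],[0,0,0,0,0,0,0.5],[0,0,0,0,0,0,0.5],[0,0,0,0,0,0,0.5],[0,0,0,0,0,0,0.5]]]' 90; python3 - <<'E'
from h import *
s=telemetry.sense();print(s['joint_pos'].round(1))
E
```

```text
time: 5.82
tool_pos: [513.3, -29.9, 9.9]
tcp_rot: [-180.0, -30.0, 157.0]
ft_force: [-0.5, 0.0, -2.9]
finger_gap: 61.1
[-12.7  35.4  80.1   5.1  94.2 -80.7]
```

```bash
python3 -m jog '[[[-0.1,0,-0.3,0,0,0,0.5],[-0.12,0,-0.46,0,0,0,0.5],[-0.12,0,-0.46,0,0,0,0.5],[-0.12,0,-0.46,0,0,0,0.5],[-0.12,0,-0.46,0,0,0,0.5],[-0.12,0,-0.46,0,0,0,0.5],[-0.12,0,-0.46,0,0,0,0.5],[-0.12,0,-0.46,0,0,0,0.5],[0,0,-0.1,0,0,0,0.5],[0,0,0,0,0,0,0.5]]]'; python3 - <<'E'
from h import *
s=telemetry.sense();print(s['joint_pos'].round(1))
E
python3 -m jog '[[[0,0,0,0,-0.015,0,0.5],[0,0,0,0,-0.027,0,0.5],[0,0,0,0,-0.027,0,0.5],[0,0,0,0,-0.027,0,0.5],[0,0,0,0,-0.027,0,0.5],[0,0,0,0,-0.027,0,0.5],[0,0,0,0,-0.027,0,0.5],[0,0,0,0,-0.027,0,0.5],[0,0,0,0,-0.027,0,0.5],[0,0,0,0,-0.019,0,0.5],[0,0,0,0,0,0,0.5]]]'
python3 - <<'E'
from h import *
s=telemetry.sense();print(s['joint_pos'].round(1));
Rm=R.from_euler('xyz',s['tcp_rot'],degrees=True).as_matrix();print(Rm.round(3));snap('wrist','w3');snap('scene','s3')
a=cv2.imread('pics/s3.png')[100:260,130:370];b=cv2.resize(cv2.imread('pics/w3.png'),(360,270))
a=cv2.resize(a,(405,270));cv2.imwrite('pics/c3.png',np.hstack([a,b]))
E
```

```text
time: 7.08
tool_pos: [634.0, -81.2, 142.7]
tcp_rot: [-180.0, -30.1, 157.0]
ft_force: [-0.3, -0.0, -4.4]
finger_gap: 60.9
[-14.4  46.9  48.4   4.7 114.5 -80.5]
time: 8.45
tool_pos: [630.1, -94.0, 140.4]
tcp_rot: [-177.9, 52.7, 156.9]
ft_force: [-0.3, 0.5, -4.5]
finger_gap: 61.2
[ -3.  -14.7 132.6 -58.   21.3 -21.1]
[[-0.558  0.419  0.716]
 [ 0.238  0.908 -0.345]
 [-0.795 -0.022 -0.606]]
```

View pics/c3.png

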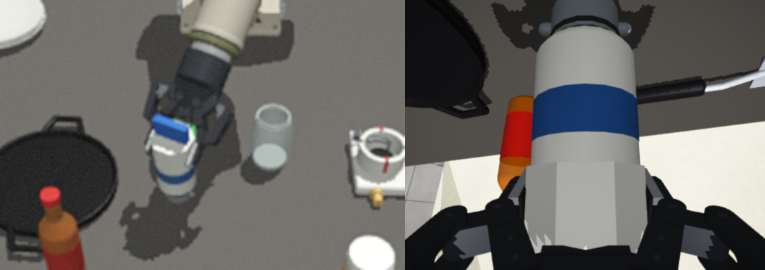

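The cartridge is held well and nearly upright: pitch is 52.7° where 60° is needed. The wrist is close to J5 = 0, so I'll move outward first and then correct the angle.

```bash
python3 -m jog '[[[-0.15,0,0.19,0,0,0,0.5],[-0.15,0,0.19,0,0,0,0.5],[-0.15,0,0.19,0,0,0,0.5],[-0.15,0,0.19,0,0,0,0.5],[-0.13,0,0.19,0,0,0,0.5],[0,0,0,0,0,0,0.5]]]'; cat > tgt.py <<'E'
from h import *
import sys
def go(rpy,xyz=None):
    s=telemetry.sense();A=R.from_euler('xyz',s['tcp_rot'],degrees=True);B=R.from_euler('xyz',rpy,degrees=True)
    print('j',s['joint_pos'].round(1),'rotvec turns',((A.inv()*B).as_rotvec()/2/np.pi).round(4))
    if xyz is not None: d=np.array(xyz)-s['tool_pos'];print('d now axes',(A.inv().apply(d)/50).round(3),'d after-turn axes',(B.inv().apply(d)/50).round(3))
    return s
E
python3 -c "
from tgt import *
go([180,60,157])"
```

```text
time: 9.3
tool_pos: [688.4, -120.2, 145.1]
tcp_rot: [-178.2, 53.0, 156.6]
ft_force: [-0.4, -0.4, -3.8]
finger_gap: 61.1
j [ -6.1  -5.  123.9 -58.6  18.3 -22. ] rotvec turns [-0.006  -0.0195 -0.0003]
```

```bash
python3 -m jog '[[[0,0,0,-0.0088,0,-0.0067,0.5],[0,0,0,-0.0088,0,-0.0067,0.5],[0,0,0,-0.0088,0,-0.0067,0.5],[0,0,0,-0.0088,0,-0.0067,0.5],[0,0,0,-0.0088,0,-0.0067,0.5],[0,0,0,-0.0088,0,-0.0067,0.5],[0,0,0,-0.0088,0,-0.0067,0.5],[0,0,0,-0.0088,0,-0.0067,0.5],[0,0,0,0,0,0,0.5]]]'; 
python3 -c "
from tgt import *
go([180,60,-172],[680,-110,145])"
```

```text
time: 10.42
tool_pos: [680.4, -119.2, 133.5]
tcp_rot: [-178.9, 50.3, 176.8]
ft_force: [-1.4, -1.0, -3.5]
finger_gap: 61.0
j [ -20.7   -7.6  126.    45.4   17.4 -145.4] rotvec turns [-0.0286 -0.027  -0.0175]
d now axes [-0.165  0.181 -0.164] d after-turn axes [-0.208  0.184 -0.099]
```

```bash

python3 -c "
from tgt import *
go([180,56,168],[680,-110,145])"
```

```text
j [ -20.7   -7.6  126.    45.4   17.4 -145.4] rotvec turns [ 0.0165 -0.0157  0.0148]
d now axes [-0.165  0.181 -0.164] d after-turn axes [-0.165  0.179 -0.166]
```

```bash
python3 -m jog '[[[-0.03,0.03,-0.03,0.0028,-0.0026,0.0025,0.5],[-0.03,0.03,-0.03,0.0028,-0.0026,0.0025,0.5],[-0.03,0.03,-0.03,0.0028,-0.0026,0.0025,0.5],[-0.03,0.03,-0.03,0.0028,-0.0026,0.0025,0.5],[-0.03,0.03,-0.03,0.0028,-0.0026,0.0025,0.5],[0,0.03,0,0.0028,-0.0026,0.0025,0.5],[0,0,0,0,0,0,0.5]]]'
python3 -c "
from tgt import *
go([180,60,168],[680,-110,115])"
```

```text
time: 11.3
tool_pos: [680.1, -107.5, 143.3]
tcp_rot: [-180.0, 56.0, 168.1]
ft_force: [-0.6, -0.2, -3.4]
finger_gap: 60.9
j [ -14.3   -9.6  130.2   29.     4.  -120.3] rotvec turns [ 0.0001 -0.0112  0.0001]
d now axes [ 0.465 -0.05   0.324] d after-turn axes [ 0.486 -0.05   0.291]
```

```bash
python3 -m jog '[[[0.085,0,0.058,0,0,0,0.5],[0.085,0,0.058,0,0,0,0.5],[0.085,0,0.058,0,0,0,0.5],[0.085,0,0.058,0,0,0,0.5],[0.085,0,0.058,0,0,0,0.5],[0,0,0,0,0,0,0.5]]]'
python3 -c "
from tgt import *
go([180,60,168],[680,-110,115]);snap('wrist','w4')"
```

```text
time: 12.05
tool_pos: [680.4, -107.5, 121.3]
tcp_rot: [-179.6, 55.6, 168.2]
ft_force: [0.4, -0.3, -4.0]
finger_gap: 60.9
j [ -14.    -6.5  130.1   61.     1.6 -152.3] rotvec turns [-0.0006 -0.0122  0.0004]
d now axes [ 0.103 -0.051  0.073] d after-turn axes [ 0.108 -0.051  0.065]
```

View pics/w4.png

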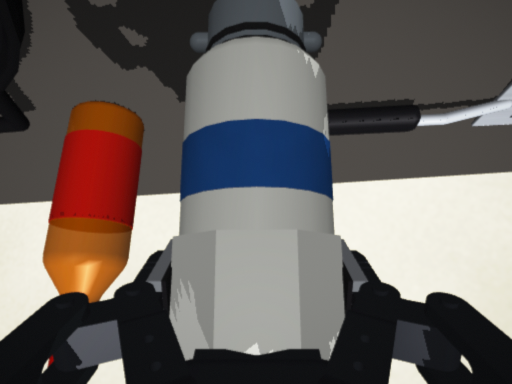

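The cartridge is close to upright with its spigot just above the counter, and the sauce bottle and turner are clear of it. Keep lowering gently.

```bash
python3 -m jog '[[[0.066,0,0.045,0,0.002,0,0.5],[0.066,0,0.045,0,0.002,0,0.5],[0,0,0,0,0,0,0.5]]]' 40;  python3 -m jog '[[[0.05,0,0.034,0,0.001,0,0.5],[0,0,0,0,0,0,0.5]]]'
python3 -c "
from tgt import *
go([180,60,168],[680,-110,115])"
```

```text
time: 12.48
tool_pos: [680.6, -107.7, 114.0]
tcp_rot: [-179.6, 54.2, 168.2]
ft_force: [-0.1, -0.3, -4.3]
finger_gap: 60.7
time: 12.72
tool_pos: [680.4, -107.6, 110.8]
tcp_rot: [-179.7, 53.9, 168.1]
ft_force: [-0.9, 0.1, -3.7]
finger_gap: 61.2
j [ -14.    -5.2  129.1   32.1    2.6 -123.3] rotvec turns [-0.0006 -0.017   0.0001]
d now axes [-0.069 -0.048 -0.047] d after-turn axes [-0.073 -0.048 -0.04 ]
```

```bash
python3 -m jog '[[[0.04,0,0.029,0,0,0,0.5],[0,0,0,0,0,0,0.5]]]';  python3 -m jog '[[[0.04,0,0.029,0,0,0,0.5],[0,0,0,0,0,0,0.5]]]';python3 -m jog '[[[0.04,0,0.029,0,0,0,0.5],[0,0,0,0,0,0,0.5]]]'
```

```text
time: 12.98
tool_pos: [680.3, -107.7, 108.3]
tcp_rot: [-179.8, 53.9, 168.0]
ft_force: [0.3, -0.0, -4.0]
finger_gap: 60.9
time: 13.22
tool_pos: [681.2, -108.1, 107.3]
tcp_rot: [-179.8, 54.0, 168.0]
ft_force: [1.3, -0.5, -1.3]
finger_gap: 61.5
time: 13.48
tool_pos: [682.5, -108.4, 107.2]
tcp_rot: [-179.7, 54.2, 168.0]
ft_force: [-8.7, 2.0, 13.3]
finger_gap: 61.0
```

```bash
python3 -m jog '[[[0,0,0,0,0,0,0.5],[0.035,0,-0.048,0,0,0,0.5],[0.035,0,-0.048,0,0,0,0.5],[0,0,0,0,0,0,0.5]]]' 20; python3 -m jog '[[[0,0,0,0,0,0,0.72],[0,0,0,0,0,0,0.75],[0,0,0,0,0,0,0.8],[0,0,0,0,0,0,0.85],[0,0,0,0,0,0,0.9],[0,0,0,0,0,0,0.95],[0,0,0,0,0,0,1]]]'
python3 -c "
from tgt import *
go([180,60,168],[680,-110,115]);snap('wrist','w5')"
```

```text
time: 13.98
tool_pos: [676.7, -107.6, 107.2]
tcp_rot: [-179.7, 54.2, 168.0]
ft_force: [2.9, 0.3, 5.8]
finger_gap: 60.8
time: 14.85
tool_pos: [674.3, -106.4, 103.0]
tcp_rot: [-179.8, 53.9, 168.0]
ft_force: [-0.2, -0.3, -0.9]
finger_gap: 85.3
j [ -14.    -5.1  130.    49.4    1.8 -140.6] rotvec turns [-0.0006 -0.0171  0.0001]
d now axes [-0.268 -0.047 -0.04 ] d after-turn axes [-0.271 -0.047 -0.011]
```

View pics/w5.png

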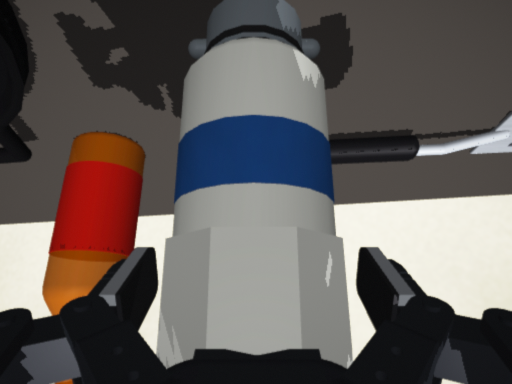

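Standing free. Back off along the tool axis.

```bash
python3 -m jog '[[[0,0,-0.2,0,0,0,1],[0,0,-0.3,0,0,0,1],[0,0,-0.4,0,0,0,1],[0,0,-0.4,0,0,0,1],[0,0,-0.5,0,0,0,1],[0,0,-0.5,0,0,0,1],[0,0,-0.5,0,0,0,1],[0,0,-0.4,0,0,0,1],[0,0,0,0,0,0,1]]]'
python3 - <<'E'
from tgt import *
go([180,0,168],[610,-100,300]);snap('top','t5')
im,p,ok=pts('t5');I=im.astype(int)
m=ok&(p[...,2]>160)&(I[...,2]>I[...,0]+60)&(p[...,1]<0);s=p[m];print(len(s),s.mean(0),np.median(s[:,2]),cv2.minAreaRect(s[:,:2].astype(np.float32)))
x=p[...,0];y=p[...,1]
m=ok&(p[...,2]>110)&(p[...,2]<160)&(I.min(-1)>140)&(abs(x-655)<60)&(abs(y+105)<60);s=p[m];print('cap',len(s),s.mean(0),s.min(0),s.max(0))
cv2.imwrite('pics/t5c.png',cv2.resize(cv2.imread('pics/t5.png')[80:280,180:400],(660,600)))
E
```

```text
time: 16.02
tool_pos: [572.8, -80.6, 207.3]
tcp_rot: [-179.6, 53.0, 168.0]
ft_force: [0.7, -0.6, 0.2]
finger_gap: 85.4
j [-13.7 -42.1 143.    2.2  26.1 -93. ] rotvec turns [-0.0011  0.1473 -0.0004]
d now axes [-1.967 -0.228 -0.468] d after-turn axes [-0.808 -0.224 -1.854]
160 [ 641.87244785 -100.86749188  179.63177926] 179.7877181480627 ((642.5393676757812, -100.95366668701172), (54.94135665893555, 14.558552742004395), 77.13542175292969)
cap 405 [639.96331993 -98.93661672 146.69891363] [ 610.49817191 -129.25343303  117.33090953] [674.97880386 -69.24857706 159.2890756 ]
```

View pics/t5c.png

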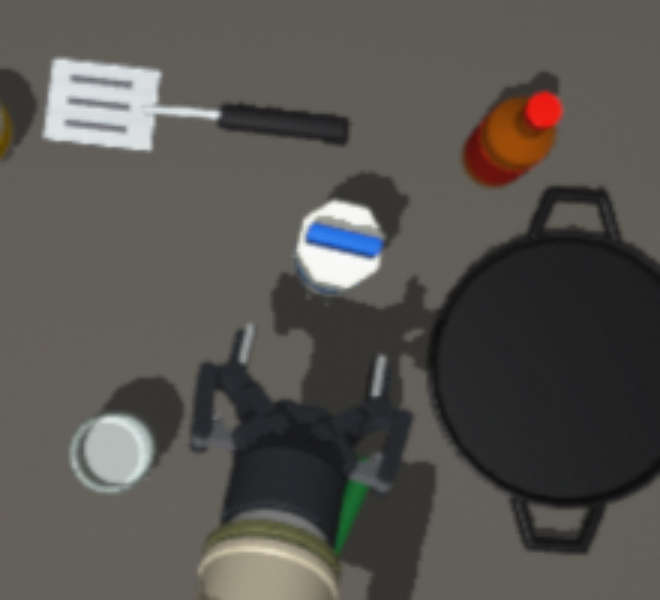

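The cartridge stands upright. Its bar is at (642.5,-101), the handle points at 77°, and the top is at z 180. Next: rise, point the tool down, and turn the jaws across the bar.

```bash
python3 -m jog '[[[-0.32,0,-0.24,0,0,0,1],[-0.32,0,-0.24,0,0,0,1],[-0.32,0,-0.24,0,0,0,1],[0,0,0,0,0.0245,0,1],[0,0,0,0,0.0245,0,1],[0,0,0,0,0.0245,0,1],[0,0,0,0,0.0245,0,1],[0,0,0,0,0.0245,0,1],[0,0,0,0,0.0245,0,1],[0,0,0,0,0,0,1]]]'; python3 -m jog '[[[0,0,0,0,0,0.027,1],[0,0,0,0,0,0.027,1],[0,0,0,0,0,0.027,1],[0,0,0,0,0,0.027,1],[0,0,0,0,0,0.027,1],[0,0,0,0,0,0.027,1],[0,0,0,0,0,0.027,1],[0,0,0,0,0,0.027,1],[0,0,0,0,0,0.027,1],[0,0,0,0,0,0.009,1],[0,0,0,0,0,0,1]]]'
python3 - <<'E'
from tgt import *
go([180,0,77.1],[642.5,-101,240])
E
```

```text
time: 17.32
tool_pos: [573.1, -80.7, 259.1]
tcp_rot: [-179.8, -0.7, 167.7]
ft_force: [-1.0, 0.4, -0.3]
finger_gap: 85.6
time: 18.7
tool_pos: [572.1, -80.3, 264.6]
tcp_rot: [-180.0, 0.2, 77.0]
ft_force: [-0.6, -0.7, -0.1]
finger_gap: 85.4
j [-12.9   3.4  86.2  -0.2  90.5   0.1] rotvec turns [-0.      0.0007 -0.0003]
d now axes [-0.086  1.465  0.492] d after-turn axes [-0.09   1.465  0.492]
```

```bash
python3 -m jog '[[[-0.02,0.3,0,0,0,0,0.6],[-0.02,0.3,0,0,0,0,0.6],[-0.02,0.3,0,0,0,0,0.6],[-0.02,0.3,0,0,0,0,0.6],[0,0.265,0,0,0,0,0.6],[0,0,0,0,0,0,0.6]]]'
python3 - <<'E'
from tgt import *
snap('wrist','w6');im,p,ok=pts('w6');I=im.astype(int)
m=ok&(abs(p[...,2]-180)<5)&(I[...,2]>I[...,0]+60);s=p[m];print(len(s),s.mean(0),cv2.minAreaRect(s[:,:2].astype(np.float32)))
go([180,0,77.1],[642.5,-101,153])
E
```

```text
time: 19.45
tool_pos: [643.1, -100.9, 264.2]
tcp_rot: [-179.9, 0.2, 77.0]
ft_force: [0.0, 1.0, 0.8]
finger_gap: 51.4
1418 [643.91988861 -99.968982   178.69915158] ((643.66845703125, -101.03358459472656), (55.54789352416992, 13.138537406921387), 77.21189880371094)
j [-13.3  14.8  73.5  -0.2  91.7  -0.3] rotvec turns [-0.0003  0.0007 -0.0002]
d now axes [5.000e-03 2.000e-03 2.228e+00] d after-turn axes [-0.005 -0.003  2.228]
```

```bash
python3 -m jog '[[[0,0.01,0.37,0,0,0,0.6],[0,0,0.37,0,0,0,0.6],[0,0,0.37,0,0,0,0.6],[0,0,0.37,0,0,0,0.6],[0,0,0.37,0,0,0,0.6],[0,0,0.3,0,0,0,0.6],[0,0,0.05,0,0,0,0.6],[0,0,0,0,0,0,0.1],[0,0,0,0,0,0,0.05],[0,0,0,0,0,0,0.05],[0,0,0,0,0,0,0.05],[0,0,0,0,0,0,0.05]]]' 90; python3 -m jog '[[[0,0,0,0,0,0,0.05],[0,0,0,0,0,0,0.05]]]'
```

```text
time: 21.0
tool_pos: [643.9, -101.6, 156.1]
tcp_rot: [180.0, 0.3, 77.0]
ft_force: [0.7, -0.3, 6.3]
finger_gap: 11.9
time: 21.25
tool_pos: [643.9, -101.6, 156.1]
tcp_rot: [180.0, 0.3, 77.0]
ft_force: [0.4, 0.0, 5.9]
finger_gap: 12.3
```

```bash
python3 -m jog '[[[0,0,-0.1,0,0,0,0.05],[0,0,-0.3,0,0,0,0.05],[0,0,-0.4,0,0,0,0.05],[0,0,-0.4,0,0,0,0.05],[0,0,-0.4,0,0,0,0.05],[0,0,-0.4,0,0,0,0.05],[0,0,-0.3,0,0,0,0.05],[0.2,-0.14,0,0,0,0,0.05],[0.42,-0.29,0,0,0,0,0.05],[0.42,-0.29,0,0,0,0,0.05],[0.42,-0.29,0,0,0,0,0.05],[0.42,-0.29,0,0,0,0,0.05]]]' 100; python3 -m jog '[[[0.42,-0.29,0,0,0,0,0.05],[0.42,-0.29,0,0,0,0,0.05],[0.42,-0.29,0,0,0,0,0.05],[0.42,-0.29,0,0,0,0,0.05],[0.42,-0.29,0,0,0,0,0.05],[0.42,-0.29,0,0,0,0,0.05],[0.42,-0.29,0,0,0,0,0.05],[0.42,-0.29,0,0,0,0,0.05],[0.42,-0.29,0,0,0,0,0.05],[0.42,-0.29,0,0,0,0,0.05],[0.42,-0.29,0,0,0,0,0.05],[0.2,-0.15,0,0,0,0,0.05]]]'; python3 -m jog '[[[0,0,0,0,0,-0.011,0.05],[0,0,0,0,0,-0.011,0.05],[0,0,0,0,0,0,0.05]]]'
python3 - <<'E'
from tgt import *
go([180,0,85],[497,267,240])
E
```

```text
time: 22.75
tool_pos: [600.4, 7.1, 269.1]
tcp_rot: [-179.8, 0.3, 77.0]
ft_force: [0.6, 0.2, -3.6]
finger_gap: 12.1
time: 24.25
tool_pos: [491.7, 279.4, 268.6]
tcp_rot: [-179.9, 0.2, 77.1]
ft_force: [0.8, -1.3, -4.5]
finger_gap: 12.1
time: 24.62
tool_pos: [492.7, 277.7, 268.7]
tcp_rot: [-179.8, 0.2, 84.9]
ft_force: [1.0, 0.3, -4.5]
finger_gap: 12.2
j [24.3  1.7 87.5 -0.1 91.1 29.4] rotvec turns [-0.0004  0.0007 -0.0004]
d now axes [-0.203  0.106  0.574] d after-turn axes [-0.206  0.104  0.574]
```

```bash
python3 -m jog '[[[-0.1,0.05,0.1,0,0,0,0.05],[-0.1,0.05,0.1,0,0,0,0.05],[0,0,0.1,0,0,0,0.05],[0,0,0,0,0,0,0.05]]]'
python3 - <<'E'
from tgt import *
go([180,0,85],[497,267,240])
for c in('scene','wrist','top'):
    snap(c,c[0]+'7');im,p,ok=pts(c[0]+'7');x,y,z=p[...,0],p[...,1],p[...,2];near=ok&(np.hypot(x-497,y-267)<60)
    r=near&(abs(z-62)<2.5);s=p[r];print(c,'rim',len(s),s[:,:2].min(0) if len(s) else 0,s[:,:2].max(0) if len(s) else 0)
    # fit circles to cartridge body (z 115..165) and collar outer wall (z 30..58)
    from scipy.optimize import least_squares
    for nm,lo,hi,rad in(('spigot',92,110,22.5),('body',122,182,31),('collar',30,58,42)):
        s=p[near&(z>lo)&(z<hi)][:,:2]
        if len(s)>30:
            f=least_squares(lambda q:np.hypot(s[:,0]-q[0],s[:,1]-q[1])-rad,[497,267],loss='soft_l1');print(' ',nm,len(s),f.x.round(1),np.median(abs(f.fun)).round(2))
a=cv2.imread('pics/s7.png')[120:250,310:450];b=cv2.imread('pics/w7.png')
cv2.imwrite('pics/c7.png',np.hstack([cv2.resize(a,(400,371)),cv2.resize(b,(400,300))[:,:] if 0 else cv2.copyMakeBorder(cv2.resize(b,(400,300)),0,71,0,0,0)]))
E
```

```text
time: 25.12
tool_pos: [496.7, 267.0, 252.9]
tcp_rot: [-179.8, 0.3, 84.8]
ft_force: [-0.1, -0.5, -3.1]
finger_gap: 11.6
j [23.1  1.8 89.  -0.1 89.5 28.3] rotvec turns [-0.0007  0.0007 -0.0004]
d now axes [0.003 0.007 0.258] d after-turn axes [0.001 0.006 0.258]
scene rim 138 [464.37192601 223.12789196] [544.87947012 308.19505125]
  spigot 45 [497.  267.1] 1.21
  body 322 [497.4 267. ] 0.87
  collar 390 [505.3 261.7] 6.22
wrist rim 1060 [454.82856039 250.45930546] [541.04282944 308.3033495 ]
  body 752 [495.8 267.2] 0.16
  collar 474 [493.8 252.1] 4.72
top rim 166 [455.36421259 226.03986299] [539.24047775 292.27854122]
  body 144 [495.2 268.2] 0.23
  collar 249 [491.1 285.6] 9.32
```

View pics/c7.png

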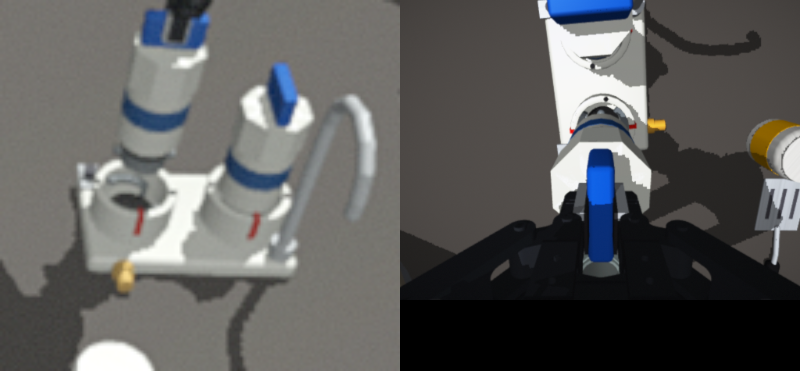

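The cartridge hangs upright over the socket, handle near the entry dots. The wrist and top views agree it sits about 2 mm low in x, so I'll shift that and descend.

```bash
python3 -m jog '[[[-0.007,0.036,0.1,0,0,0,0.05],[0,0,0.2,0,0,0,0.05],[0,0,0.2,0,0,0,0.05],[0,0,0.1,0,0,0,0.05],[0,0,0,0,0,0,0.05]]]';python3 -m jog '[[[0,0,0.08,0,0,0,0.05],[0,0,0.08,0,0,0,0.05],[0,0,0,0,0,0,0.05]]]';python3 -m jog '[[[0,0,0.08,0,0,0,0.05],[0,0,0.08,0,0,0,0.05],[0,0,0,0,0,0,0.05]]]';python3 -m jog '[[[0,0,0.08,0,0,0,0.05],[0,0,0.08,0,0,0,0.05],[0,0,0,0,0,0,0.05]]]'
```

```text
time: 25.9
tool_pos: [498.3, 266.5, 222.9]
tcp_rot: [-179.8, 0.3, 84.9]
ft_force: [0.3, 0.4, -4.6]
finger_gap: 12.3
time: 26.28
tool_pos: [498.5, 266.5, 215.3]
tcp_rot: [-179.8, 0.2, 84.9]
ft_force: [-0.2, -0.5, -3.1]
finger_gap: 12.0
time: 26.65
tool_pos: [498.3, 266.5, 207.2]
tcp_rot: [-179.8, 0.3, 84.9]
ft_force: [0.5, -0.3, -4.6]
finger_gap: 12.4
time: 27.02
tool_pos: [498.3, 266.4, 199.2]
tcp_rot: [-179.8, 0.3, 84.9]
ft_force: [-0.1, 0.2, -3.7]
finger_gap: 12.2
```

Free so far, with the base at about z 43. Continue down to the seal.

```bash
python3 -m jog '[[[0,0,0.08,0,0,0,0.05],[0,0,0.08,0,0,0,0.05],[0,0,0,0,0,0,0.05]]]';python3 -m jog '[[[0,0,0.06,0,0,0,0.05],[0,0,0,0,0,0,0.05]]]';python3 -m jog '[[[0,0,0.04,0,0,0,0.05],[0,0,0,0,0,0,0.05]]]'
```

```text
time: 27.4
tool_pos: [498.3, 266.4, 191.2]
tcp_rot: [-179.8, 0.3, 84.9]
ft_force: [0.6, 0.1, -4.8]
finger_gap: 12.2
time: 27.65
tool_pos: [498.5, 266.5, 188.5]
tcp_rot: [-179.8, 0.2, 84.9]
ft_force: [0.2, -0.4, -4.4]
finger_gap: 12.0
time: 27.9
tool_pos: [498.5, 266.5, 186.6]
tcp_rot: [-179.8, 0.2, 84.9]
ft_force: [-0.4, -0.5, -4.2]
finger_gap: 12.2
```

```bash
python3 -m jog '[[[0,0,0.03,0,0,0,0.05],[0,0,0,0,0,0,0.05]]]';python3 -m jog '[[[0,0,0.02,0,0,0,0.05],[0,0,0,0,0,0,0.05]]]'
```

```text
time: 28.15
tool_pos: [498.9, 266.7, 186.0]
tcp_rot: [-179.9, 0.2, 84.9]
ft_force: [-0.6, 0.4, 1.3]
finger_gap: 11.9
time: 28.4
tool_pos: [498.9, 266.6, 184.8]
tcp_rot: [-179.9, 0.2, 84.9]
ft_force: [-0.8, -0.8, 2.5]
finger_gap: 11.9
```

The seal has been met at TCP z of about 186. Now turn clockwise, following it down once the ribs bite.

```bash
python3 -m jog '[[[0,0,0,0,0,0.02,0.05],[0,0,0,0,0,0.02,0.05],[0,0,0,0,0,0.02,0.05],[0,0,0,0,0,0.02,0.05],[0,0,0,0,0,0.02,0.05],[0,0,0,0,0,0,0.05]]]';python3 -m jog '[[[0,0,0,0,0,0.015,0.05],[0,0,0.01,0,0,0.015,0.05],[0,0,0.012,0,0,0.015,0.05],[0,0,0,0,0,0,0.05]]]'; python3 -c "
from tgt import *
s=go([180,0,0]);print(s['wrist_torque'])"
```

```text
time: 29.15
tool_pos: [499.0, 266.6, 184.8]
tcp_rot: [180.0, 0.2, 48.9]
ft_force: [-0.7, -0.2, 3.5]
finger_gap: 12.1
time: 29.65
tool_pos: [498.9, 266.6, 183.7]
tcp_rot: [179.9, 0.2, 32.8]
ft_force: [-0.9, -0.3, 4.5]
finger_gap: 12.1
j [23.   3.9 94.1 -0.1 82.2 80.2] rotvec turns [0.0004 0.0005 0.0912]
[ 0.1035584   0.20252189 -0.08612426]
```

```bash
python3 -m jog '[[[0,0,0,0,0,0.015,0.05],[0,0,0,0,0,0.015,0.05],[0,0,0.012,0,0,0.015,0.05],[0,0,0.015,0,0,0.015,0.05],[0,0,0,0,0,0,0.05]]]'; python3 - <<'E'
from tgt import *
s=go([180,0,0]);print(s['wrist_torque'])
snap('top','t8');snap('wrist','w8');snap('scene','s8')
for n in('t8','w8','s8'):
    im,p,ok=pts(n);I=im.astype(int)
    for lo,hi,c in((194,214,(497,380)),(188,214,(497,267))):
        m=ok&(p[...,2]>lo)&(p[...,2]<hi)&(I[...,2]>I[...,0]+40)&(np.hypot(p[...,0]-c[0],p[...,1]-c[1])<34);q=p[m][:,:2].astype(np.float32)
        if len(q)>20:
            ctr=q.mean(0);V=np.linalg.svd(q-ctr)[2][0];print(n,c,len(q),ctr,np.median(p[m][:,2]),'pca',np.degrees(np.arctan2(V[1],V[0])),cv2.minAreaRect(q))
E
```

```text
time: 30.28
tool_pos: [499.0, 266.7, 182.6]
tcp_rot: [179.8, 0.2, 11.3]
ft_force: [-0.8, -0.2, 7.0]
finger_gap: 12.5
j [ 2.300e+01  4.000e+00  9.410e+01 -1.000e-01  8.210e+01  1.018e+02] rotvec turns [0.0005 0.0004 0.0313]
[ 0.03077885  0.23703126 -0.07341111]
t8 (497, 267) 60 [491.3975  261.98663] 205.77026055125674 pca -171.76785 ((497.2464904785156, 266.08782958984375), (55.10595703125, 13.163511276245117), 11.157904624938965)
w8 (497, 267) 4406 [503.04648 268.1406 ] 205.24561687673648 pca -168.6308 ((498.54351806640625, 267.17279052734375), (56.08536911010742, 13.84438705444336), 11.836854934692383)
s8 (497, 380) 107 [506.85938 379.08365] 205.42129305641276 pca -0.5241394 ((503.78338623046875, 380.58392333984375), (14.845641136169434, 53.737548828125), 88.6526870727539)
s8 (497, 267) 75 [518.3963 269.1789] 205.53648849269166 pca -2.3817058 ((509.60296630859375, 267.5848388671875), (40.8349723815918, 14.767098426818848), 10.972187995910645)
```

The handle is at about 11.5°; the filter and the neighbour's handle are at about -0.7°. That leaves about 12° to turn.

```bash
python3 -m jog '[[[0,0,0.01,0,0,0.012,0.05],[0,0,0.01,0,0,0.012,0.05],[0,0,0.006,0,0,0.0095,0.05],[0,0,0,0,0,0,0.05],[0,0,0,0,0,0,0.05]]]'; python3 - <<'E'
from tgt import *
s=go([180,0,-0.7]);print(s['wrist_torque'])
snap('wrist','w9');im,p,ok=pts('w9');I=im.astype(int)
m=ok&(p[...,2]>195)&(I[...,2]>I[...,0]+40)&(np.hypot(p[...,0]-498,p[...,1]-267)<34);q=p[m];print(cv2.minAreaRect(q[:,:2].astype(np.float32)),np.median(q[:,2]))
E
```

```text
time: 31.05
tool_pos: [499.2, 266.9, 181.7]
tcp_rot: [179.8, 0.1, -0.7]
ft_force: [-0.8, 0.0, 7.9]
finger_gap: 12.4
j [ 2.300e+01  4.000e+00  9.420e+01 -1.000e-01  8.190e+01  1.138e+02] rotvec turns [ 0.0004  0.0002 -0.0001]
[ 0.09097398  0.27219857 -0.09877177]
((498.5685119628906, 267.1458740234375), (13.826831817626953, 56.431068420410156), 89.71417999267578) 204.28895615667415
```

```bash
python3 -m jog '[[[0,0,0,0,0,0,0.3],[0,0,0,0,0,0,0.5],[0,0,0,0,0,0,0.5],[0,0,0,0,0,0,0.5],[0,0,-0.2,0,0,0,0.5],[0,0,-0.4,0,0,0,0.5],[0,0,-0.4,0,0,0,0.5],[0,0,-0.4,0,0,0,0.5],[0,0,-0.4,0,0,0,0.5],[0,0,-0.2,0,0,0,0.5],[0,0,0,0,0,0,0.5]]]'; python3 - <<'E'
from tgt import *
snap('wrist','wA');im,p,ok=pts('wA');I=im.astype(int)
for c in((498,267),(497,381)):
    m=ok&(p[...,2]>195)&(p[...,2]<215)&(I[...,2]>I[...,0]+40)&(np.hypot(p[...,0]-c[0],p[...,1]-c[1])<34);q=p[m]
    if len(q)>20:print(c,cv2.minAreaRect(q[:,:2].astype(np.float32)),np.median(q[:,2]))
snap('scene','sA');a=cv2.imread('pics/sA.png')[120:250,310:450];b=cv2.imread('pics/wA.png')
cv2.imwrite('pics/cA.png',np.hstack([cv2.resize(a,(400,371)),cv2.copyMakeBorder(cv2.resize(b,(400,300)),0,71,0,0,0)]))
E
```

```text
time: 32.48
tool_pos: [499.3, 267.0, 281.5]
tcp_rot: [179.8, 0.1, -1.0]
ft_force: [1.0, -0.3, 0.4]
finger_gap: 42.7
(498, 267) ((498.68072509765625, 266.7486572265625), (13.697787284851074, 55.809303283691406), 89.47515106201172) 204.56182622576443
(497, 381) ((499.1257019042969, 381.55462646484375), (14.539018630981445, 55.68494415283203), 89.6423110961914) 204.06136717263868
```

View pics/cA.png

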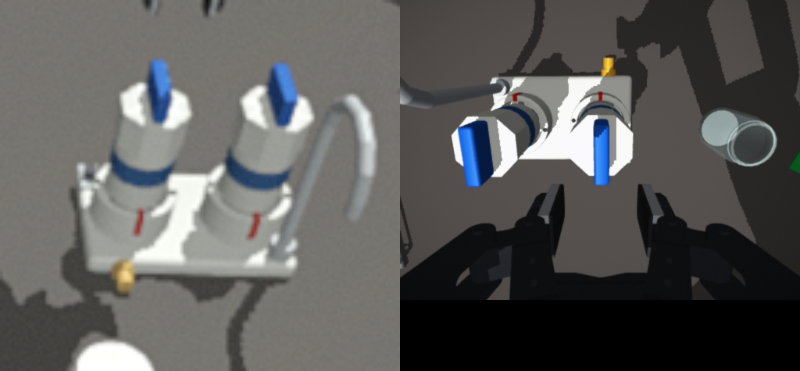

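The fitted cartridge's handle is at -0.5° against -0.4° for its neighbour, with both tops at about 204 mm. It lies in line with the red marks and the gripper is clear.

```bash
python3 -c "
from bench import job
print(job.hand_in())"
```

```text
the job is handed in; nothing more can be done
None
```

The loose cartridge is fitted in the empty socket, spigot down, and turned clockwise until its handle lined up with the red lock marks. I let go, moved clear and handed the job in at about 32.5 s.

I stood the cartridge up on free counter first, then picked it up again by the bar, lowered it onto the seal and turned it about 86°.

**Last checks:**
- **Alignment:** the wrist camera put the handle at -0.5°, against -0.4° for the neighbour cartridge.
- **Depth:** both handle tops read about 204 mm. That is 2 mm under the 206 mm given for the neighbour, which is within the camera calibration. The tool had followed the cartridge about 4.3 mm down from first contact with the seal.
- **Release:** the gripper was about 100 mm above its release height with no contact force.
- **Other objects:** they looked undisturbed in the pictures, but I did not re-measure them.

**What did not go to plan:**
- The first grasp was about 10 mm shallow, so I opened the gripper and took hold again.
- The wrist could not reach fully upright for the set-down. I put the cartridge down tilted about 6°, and it righted itself on release.

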